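Shut the plate holder and hold the turntable's index pin out

ROBOT

A 7-joint arm with a two-finger parallel gripper is mounted at the origin on the work surface; the furniture and walls round the work are solid. World frame = base frame: x ahead of the robot, y to its left, z up, the work surface at z = 0. Lengths are in m, angles in degrees, forces in N, time in s.
With the tool pointing down it reaches from about 0.425 to 1.025 m from the base axis. Payload 3.6 kg.
Tool frame: the origin (TCP) lies on the centre line of the jaws, within the pads' length; the fingertips stand 17 mm ahead of it and the grasp point (between the pads) lies 2 mm behind it; z points along the fingers, y is the direction in which the jaws open and shut (so a half turn about z gives the same grasp; the last joint's range is limited). The gripper opens to 85 mm and grips with 20 to 120 N. Pads are 22 mm wide; open, the fingers measure 114 mm over their backs; the gripper's body (76 mm by 85 mm) begins 54 mm behind the grasp point. The pads swing forward as they close: fully open they stand 13 mm farther back than shut.
Start: joints at [-72.68, 33.873, 2.773, 92.16, -1.908, 54.013, -1.931], TCP at [0.28, 0.669, 0.248] pointing down, gripper open.
Joint ranges: [-153.93, 153.93], [-27.13, 128.08], [-72.61, 78.16], [10.71, 143.7], [-87.88, 267.88], [4.46, 118.87], [-176.78, 176.78]. Speed limits (degrees/s): [147.25, 147.25, 180, 180, 180, 180, 180].

INTERFACE

Orientations are given as a 3x3 rotation matrix whose columns are the frame's x, y, z axes.
In Python, from workcell import readout, viewer, arm gives the robot as it stands.
- The arm moves only by the tool servo_tool, never from a script. Its arguments are lists of equal length, an entry for each row: "jaw": the opening, from 0 (shut) to 1 (fully open); "dp": the shift along the tool's x, y, z scaled (see below), a list of three; "roll": the turn about the tool's z scaled (see below). In form: {"jaw": [jaw, ...], "dp": [[tx, ty, tz], ...], "roll": [roll, ...]}. A call has 1 to 5 rows; each row shifts and turns the commanded pose from where the row before left it, along the tool's axes as they then stand; what a row does not reach is not made up. The controller multiplies each number of a shift by 0.05 m and each number of a turn by 4 degrees. A row lasts 1/8 s, in which the tool goes at most 62.5 mm and 10.7 degrees, less where a joint would pass 70% of its speed; a pose out of reach is approached as far as the arm can. A call with a number of a shift or a turn outside -1 to 1 is refused whole. A call with a gripper value outside its range is refused whole. The fingers move at their own pace and stop on an object; the grip force is fixed at half the most. Time passes only in rows, so rows that do not move let the fingers close. It gives the time, the measured TCP pose, the force and the opening at its end, in the units of the state.
- readout.state(): the state, without advancing time (a new reading comes with each control period).
- viewer.read_camera(name): name is "scene" or "side" or "wrist"; returns a dict with "color" (480x640x3 uint8, red, green, blue), "range_z" (480x640 float32, m along the optical axis (not along the pixel's ray), 0 where there is no reading), "camera_matrix" (3x3 intrinsics, pixels), "view" (4x4, takes a point from world to camera coordinates). Camera axes: x right, y down, z forward; pixel columns grow to the right and rows downward; lengths in m; the calibration is good to about 2 mm. The wrist camera is an equidistant fisheye: a pixel r from the principal point sees the ray r / f radians off the axis. A picture is of the moment at which its call begins.
- arm.job_done(): hands the job in, once; it reports no verdict.
The state is a dict: "time": time; "joint_pos": joint angles; "joint_vel": joint speeds; "joint_torque": joint torques, N m; "position": TCP position; "eef_rot": TCP orientation; "contact_force": force on the tool from outside, world axes, zero at the start; "moment": the same for the moment, N m; "opening": finger opening in m.
Only numpy, scipy, OpenCV 4.12 (cv2) and the standard library are available. Lean on these libraries where they do the work, as an engineer would, in place of code of your own. Each camera call takes 0.05 s, during which the arm holds its last target.

TASK

On the copying turntable, close the glass lid of the plate holder: press its front lip down until it snaps past the catch and is fully shut. Only then grip the T-shaped handle of the sprung index pin beside it and pull the pin straight up as far as it goes, clear of its seat hole. The program finishes while the gripper is still holding the pin up (so that a colleague can turn the table) with the lid still shut; leave the loose things on and around the turntable where they are.

Things in the scene. Friction and masses are not known exactly. Their poses are not given: they have to be found in the camera images.
- turntable: Copying turntable, fixed to the table: grey base plate 220 x 340 x 14 mm with a round aluminium disc (220 mm across, top at z 26 mm, centre at x 0, y +50 mm). Origin: centre of the plate's underside; x points away from the front (the long side that faces the robot at yaw 0), y along the long side, z up. On it near y -89 mm stands a dark steel bracket 44 mm wide (top at z 70 mm; its round sleeve for the index pin, 26 mm across at x 0, y -48 mm, tops at z 78 mm).
- pull_grip (a point): Middle of the black T-shaped pull handle on top of the index pin: a bar 46 mm long (along the turntable's x), 12 mm wide (along its y), 14 mm high. With the pin seated it lies at x 0, y -48 mm, z 107 mm in the turntable's frame. Under the bar a collar 16 mm across reaches 13 mm below this point. The space beside and above the bar is free when the lid is shut.
- index_pin: Vertical sprung index pin, 8 mm thick, with the T-shaped handle on top. Origin: on its axis at its lower end, 26 mm above the turntable's origin when seated in its 10 mm deep seat bush; it can be pulled straight up by 20 mm against a stop (origin then at 46 mm). Its axes are the turntable's. A spring pushes it down with about 3.5 N when seated and 8 N at the stop, plus its weight of 0.8 N, so it drops back when let go.
- plate_holder: Flat grey bed 110 x 110 x 14 mm fixed on the middle of the turntable's disc, turned on it by up to 20 degrees either way. Origin: centre of its underside; x points from the lid's front lip to its hinge, z up.
- lid (a joint): Opening angle of the plate holder's lid, rad: 0 fully shut, grows as the front rises; 1.3 fully open. It stays where it is left (stiff hinge, about 0.14 N m). At about 0.09 it meets a spring ball catch, which takes about 3 to 4 N on the front lip to pass; it then snaps to 0 and stays shut. It starts between 0.35 and 0.75. Push it along its arc (the lip moves forward, away from the hinge, as it comes down): a push straight down on the steep lid can jam by friction.
- lid_press (a point): Point on the top of the lid's front lip where to press (lip 44 mm wide along the hinge, 22 mm deep, 7 mm thick). It lies 112 mm from the hinge axis and 5 mm above the lid's middle plane. With the lid shut it lies 60 mm in front of the plate holder's origin (its -x) and 23.5 mm above it. The lid is 110 mm wide, a steel frame with a glass pane. The lip's front end lies 125 mm from the hinge axis, so on the open lid it is the highest part.
- lid_hinge (a point): Middle of the lid's hinge axis, which runs along the plate holder's y at its far edge (52 mm behind the holder's origin, 18.5 mm above it).
- loupe: Black loupe, 41 mm across, 38 mm high, standing on the base plate; leave alone. Origin: centre of its underside.
- clip: Black binder clip, 34 x 32 x 41 mm, standing on the base plate; leave alone. Origin: centre of its underside.
- eraser: White eraser, 22 x 56 x 12 mm, on the table before the turntable; leave alone. Origin: centre of its underside.
- tape: Roll of beige tape lying flat, 90 mm across, 19 mm high; leave alone. Origin: centre of its underside.
- folder: Bone folder (flat pale blade), 140 x 31 x 4 mm, on the table beside the turntable; leave alone. Origin: centre of its underside.
- spool: Thread spool standing upright, 34 mm across, 46 mm high; leave alone. Origin: centre of its underside.
- wax: Yellow wax block, 56 x 38 x 20 mm; leave alone. Origin: centre of its underside.

How it is judged (in metres and radians):
On the way, in this order (a step that is already met when the one before it is completed fails the run):
1. the lid is shut past its catch, the pin still seated (value of joint lid below 0.03 rad and z of index_pin in the frame of turntable below 0.03 m), for 0.2 s.
2. the pin is pulled up by the gripper, the lid shut (value of joint lid below 0.03 rad and z of index_pin in the frame of turntable above 0.042 m and contact force between the fingers and index_pin above 2 N), for 0.3 s.
At the end, for the whole second after the job is handed in: The lid is shut (within 0.03 rad), and the gripper's fingers hold the T-handle with the index pin more than 16 mm above its seated position (of 20 mm; its seat hole is 10 mm deep), through the last second (all of step 2); the arm keeps its last pose, push and grip.
It fails at once if the pin is pulled out of its seat while the lid is not shut (z of index_pin in the frame of turntable above 0.034 m and value of joint lid above 0.06 rad).
It fails at once if a loose thing on or around the turntable is moved by more than 30 mm (distance of any of loupe, clip, eraser, tape, folder, spool, wax from where it was at the start of the episode above 0.03 m).
It also fails if it takes over 38 s, if anything falls off the work surface, if the arm or the gripper's body presses on something with over 40 N, if the wrist force passes 120 N, or if a joint passes its speed limit or range.

## Working session

There is one attempt and no reset: what is moved stays moved. The work goes in short steps, Python scripts to look and compute and a tool call to move; the robot and the scene stay as the last step left them, time stands still between calls to the robot, and variables do not carry over. Pictures are saved under pics/ and viewed, and the job is handed in when it is done.

Besides the shell and the picture viewer there is one more tool, called after "Call:" by a JSON object that holds its "name" and its "arguments", one argument or row to a line. servo_tool: Moves the arm, as the interface text tells. Its arguments: {"type":"object","properties":{"jaw":{"type":"array","items":{"type":"number"}},"dp":{"type":"array","items":{"type":"array","items":{"type":"number","minimum":-1,"maximum":1}}},"roll":{"type":"array","items":{"type":"number","minimum":-1,"maximum":1}}},"required":["jaw","dp","roll"]}

```bash
mkdir -p pics
cat > h.py <<'E'
import numpy as np, cv2
from workcell import readout, viewer, arm
def shot(n,f):
    d=viewer.read_camera(n); cv2.imwrite(f'pics/{f}.png',d['color'][:,:,::-1]); np.savez(f'pics/{f}.npz',**d); return d
def cloud(d):
    K=d['camera_matrix'];z=d['range_z'];v,u=np.mgrid[0:480,0:640]
    p=np.stack([(u-K[0,2])/K[0,0]*z,(v-K[1,2])/K[1,1]*z,z],-1)
    T=np.linalg.inv(d['view']); return p@T[:3,:3].T+T[:3,3]
E
python3 - <<'E'
from h import *
np.set_printoptions(precision=4,suppress=True)
for n in ['scene','side','wrist']:
    d=shot(n,n+'0'); print(n,d['camera_matrix'],d['view'])
print(readout.state())
E
```

```text
scene [[490.2812   0.     314.5095]
 [  0.     490.2812 244.3359]
 [  0.       0.       1.    ]] [[-0.74   -0.6724  0.0154  0.3545]
 [-0.3093  0.3199 -0.8955  0.2768]
 [ 0.5972 -0.6675 -0.4448  0.7118]
 [ 0.      0.      0.      1.    ]]
side [[468.7469   0.     321.2407]
 [  0.     468.7469 240.9667]
 [  0.       0.       1.    ]] [[-0.9977 -0.0682 -0.0001  0.5157]
 [-0.0285  0.4184 -0.9078  0.1214]
 [ 0.062  -0.9057 -0.4193  1.0394]
 [ 0.      0.      0.      1.    ]]
wrist [[371.6483   0.     326.3833]
 [  0.     371.6483 243.2964]
 [  0.       0.       1.    ]] [[ 0.3861  0.9224 -0.0008 -0.7249]
 [ 0.8752 -0.3661  0.3162 -0.041 ]
 [ 0.2914 -0.1228 -0.9487  0.3795]
 [ 0.      0.      0.      1.    ]]
{'time': 0.15, 'joint_pos': array([-72.6803,  33.9148,   2.7716,  92.2195,  -1.9086,  54.0102,
        -1.9329]), 'joint_vel': array([ 0.0594, -0.1919,  0.0418, -0.185 , -0.0961, -0.093 ,  0.0367]), 'joint_torque': array([  0.0027, -54.9247,   1.5494, -19.8453,   0.0095,   0.0057,
        -0.    ]), 'position': array([0.2793, 0.6684, 0.2474]), 'eef_rot': array([[-0.9227,  0.3855, -0.0005],
       [ 0.3855,  0.9227, -0.0016],
       [-0.0001, -0.0017, -1.    ]]), 'contact_force': array([-0.0158,  0.1544, -0.004 ]), 'moment': array([-0.0387, -0.0107,  0.0261]), 'opening': 0.08503204429222756}
```

View pics/scene0.png

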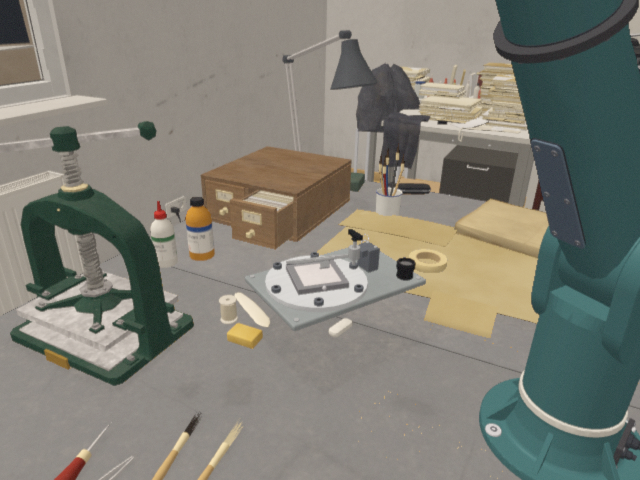

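View pics/side0.png

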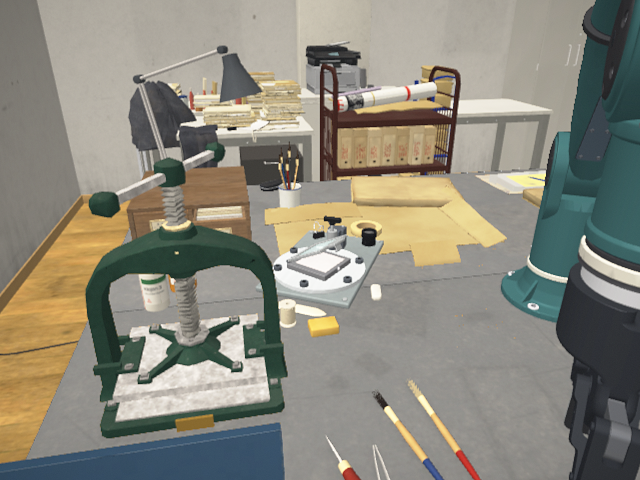

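View pics/wrist0.png

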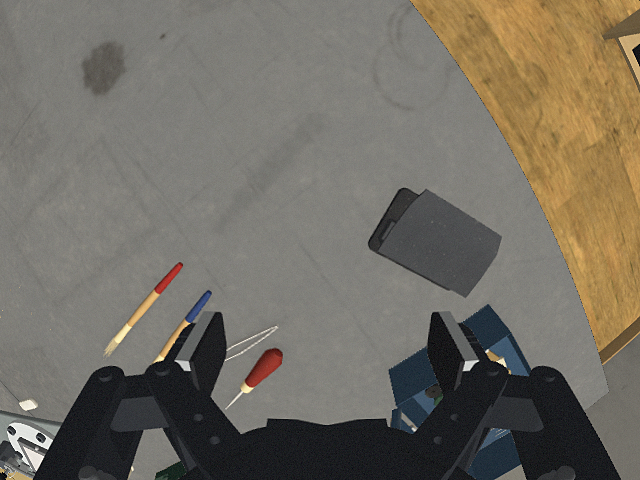

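The scene view shows the turntable around (335,280): black handle near (355,237), loupe (405,268), press at left. The side view shows the turntable around (325,265) and the handle near (332,220).

Run:
```python
from h import *
np.set_printoptions(precision=3,suppress=True)
for n,(r0,r1,c0,c1) in {'scene':(215,345,230,450),'side':(205,315,250,400)}.items():
    d=np.load(f'pics/{n}0.npz'); im=d['color'][r0:r1,c0:c1,::-1]
    s=790/(c1-c0) if (790/(c1-c0))*(r1-r0)<590 else 590/(r1-r0)
    cv2.imwrite(f'pics/{n}0c.png',cv2.resize(im,None,fx=s,fy=s,interpolation=cv2.INTER_CUBIC)); print(s)
    P=cloud(d)
    np.save(f'pics/{n}P.npy',P)
    # points above base in region
    for u,v in ([(355,236),(405,268),(300,290),(345,285),(330,300),(250,280),(422,283),(297,325)] if n=='scene' else [(332,220),(320,265),(300,270),(368,237),(340,300),(380,240)]):
        print(n,u,v,P[v,u])
```

```text
3.590909090909091
scene 355 236 [ 0.493 -0.142  0.108]
scene 405 268 [ 0.394 -0.196  0.046]
scene 300 290 [0.506 0.015 0.037]
scene 345 285 [ 0.457 -0.069  0.032]
scene 330 300 [ 0.45  -0.013  0.025]
scene 250 280 [0.639 0.033 0.014]
scene 422 283 [ 0.365 -0.225  0.008]
scene 297 325 [0.45  0.081 0.013]
5.266666666666667
side 332 220 [ 0.5   -0.148  0.107]
side 320 265 [ 0.522 -0.031  0.042]
side 300 270 [ 0.567 -0.019  0.034]
side 368 237 [ 0.408 -0.194  0.043]
side 340 300 [0.472 0.073 0.015]
side 380 240 [ 0.374 -0.228  0.02 ]
```

View pics/scene0c.png

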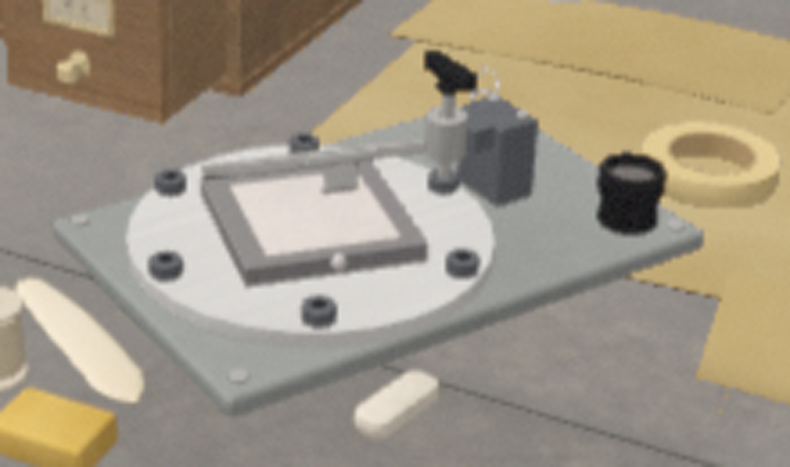

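View pics/side0c.png

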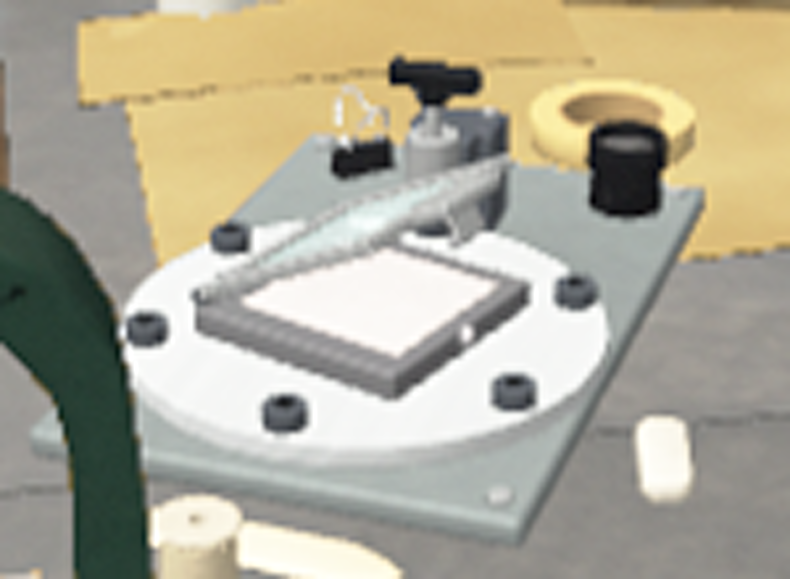

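```bash
cat > top.py <<'E'
from h import *
import sys
# top-down raster, 1mm/px*2 : x in [0.3,0.75], y in [-0.32,0.2]
def top(names,out,zmax=0.2):
    S=1200; img=np.zeros((int(.45*S),int(.56*S),3),np.uint8); H=np.full(img.shape[:2],-1.)
    for n in names:
        d=np.load(f'pics/{n}.npz'); P=cloud(d); C=d['color']; m=(d['range_z']>0)
        p=P[m];c=C[m]
        r=((0.75-p[:,0])*S).astype(int); q=((0.22-p[:,1])*S).astype(int)
        k=(r>=0)&(r<img.shape[0])&(q>=0)&(q<img.shape[1])&(p[:,2]<zmax)
        for a,b,z,cc in zip(r[k],q[k],p[k,2],c[k]):
            for i in (-1,0,1):
                for j in (-1,0,1):
                    aa,bb=a+i,b+j
                    if 0<=aa<img.shape[0] and 0<=bb<img.shape[1] and z>H[aa,bb]: H[aa,bb]=z;img[aa,bb]=cc[::-1]
    cv2.imwrite(out,img); return H
if __name__=='__main__':
    top(['scene0'],'pics/topA.png'); top(['side0'],'pics/topB.png')
E
python3 top.py
```

```text
(no output)
```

View pics/topA.png

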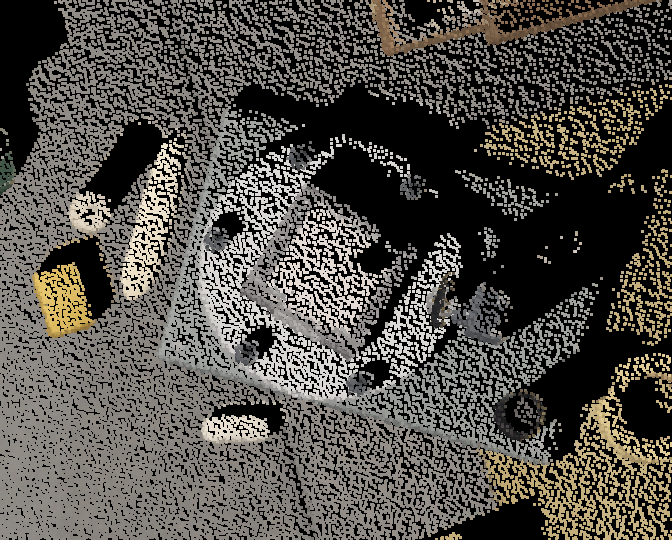

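View pics/topB.png

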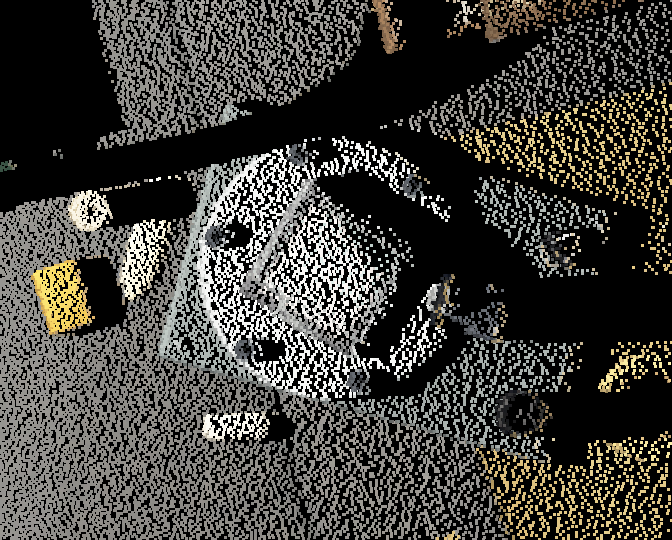

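```bash
cat > model.py <<'E'
from h import *
from scipy.optimize import least_squares
def Rz(a): c,s=np.cos(a),np.sin(a); return np.array([[c,-s,0],[s,c,0],[0,0,1]])
def TT(p,pt): # turntable->world
    return np.asarray(pt)@Rz(p[2]).T+np.array([p[0],p[1],0])
def HH(p,pt): # holder->world, holder underside at z 0.026, disc centre
    return TT(p,np.asarray(pt)@Rz(p[3]).T+np.array([0,0.05,0.026]))
def LL(p,a,pt): # lid frame: x from hinge toward front (d), y, h above mid plane
    pt=np.asarray(pt,float); d,y,h=pt[...,0],pt[...,1],pt[...,2]
    X=0.052-d*np.cos(a)+h*np.sin(a)*1; Z=0.0185+d*np.sin(a)+h*np.cos(a)
    return HH(p,np.stack([X,y,Z],-1))
def proj(d,P):
    q=P@d['view'][:3,:3].T+d['view'][:3,3]; K=d['camera_matrix']
    return np.stack([q[...,0]/q[...,2]*K[0,0]+K[0,2],q[...,1]/q[...,2]*K[1,1]+K[1,2]],-1)
crops={'scene':(215,230,790/220),'side':(205,250,790/150)}
def overlay(p,a,out,names=('scene0','side0')):
    for n in names:
        k=n.rstrip('0123456789'); r0,c0,s=crops[k]; d=np.load(f'pics/{n}.npz')
        w=int(790/s);h=int(590/s) if k=='side' else 130
        im=cv2.resize(d['color'][r0:r0+h,c0:c0+w,::-1],None,fx=s,fy=s,interpolation=cv2.INTER_CUBIC)
        def line(W,col,cl=True):
            q=((proj(d,W)-[c0,r0]+.5)*s).astype(np.int32); cv2.polylines(im,[q],cl,col,1,cv2.LINE_AA)
        sq=lambda x,y,z:np.array([[-x,-y,z],[x,-y,z],[x,y,z],[-x,y,z]])
        line(TT(p,sq(.11,.17,.014)),(0,0,255))
        t=np.linspace(0,2*np.pi,60); line(TT(p,np.stack([.11*np.cos(t),.05+.11*np.sin(t),0*t+.026],-1)),(0,255,0))
        line(HH(p,sq(.055,.055,.014)),(255,0,0))
        line(TT(p,sq(.023,.006,.114)+[0,-.048,0]),(255,0,255)); line(TT(p,sq(.023,.006,.100)+[0,-.048,0]),(255,0,255))
        line(TT(p,np.stack([.013*np.cos(t),-.048+.013*np.sin(t),0*t+.078],-1)),(0,255,255))
        if a is not None:
            line(LL(p,a,[[0,-.055,0],[.107,-.055,0],[.107,.055,0],[0,.055,0]]),(0,128,255))
            line(LL(p,a,[[.103,-.022,.005],[.125,-.022,.005],[.125,.022,.005],[.103,.022,.005]]),(0,0,255))
        cv2.imwrite(f'pics/{out}_{k}.png',im)
E
python3 - <<'E'
from model import *
pts={'scene':[((230,402),'T',(-.11,.17,.014)),((702,232),'T',(-.11,-.17,.014)),((57,224),'T',(.11,.17,.014)),((425,247),'H',(-.055,-.055,.014)),((247,270),'H',(-.055,.055,.014)),((450,70),'T',(0,-.048,.107))],
'side':[((517,530),'T',(-.11,.17,.014)),((703,190),'T',(-.11,-.17,.014)),((33,442),'T',(.11,.17,.014)),((528,287),'H',(-.055,-.055,.014)),((392,372),'H',(-.055,.055,.014)),((435,77),'T',(0,-.048,.107))]}
D={k:dict(np.load(f'pics/{k}0.npz')) for k in pts}
def res(p):
    o=[]
    for k in pts:
        r0,c0,s=crops[k]
        for (u,v),f,w in pts[k]:
            W=(TT if f=='T' else HH)(p,np.array(w)); o.append(proj(D[k],W)-(np.array([u,v])/s+[c0,r0]-.5))
    return np.ravel(o)
r=least_squares(res,[.526,-.051,-.27,-.28],loss='soft_l1'); print(r.x,np.degrees(r.x[2:])); print(res(r.x).reshape(-1,2).round(2))
np.save('p.npy',r.x); overlay(r.x,0.5,'ov')
E
```

```text
[ 0.51354038 -0.10327859 -0.26157239 -0.29478742] [-14.9869938  -16.89007477]
[[-0.09 -0.02]
 [ 1.24 -0.62]
 [-2.72 -1.08]
 [ 0.79 -1.  ]
 [-1.4  -0.4 ]
 [-0.69  0.23]
 [ 1.99 -0.48]
 [ 0.72 -0.23]
 [-1.21 -1.1 ]
 [ 1.3  -0.46]
 [ 0.33  1.72]
 [-0.37  0.6 ]]
```

View pics/ov_scene.png

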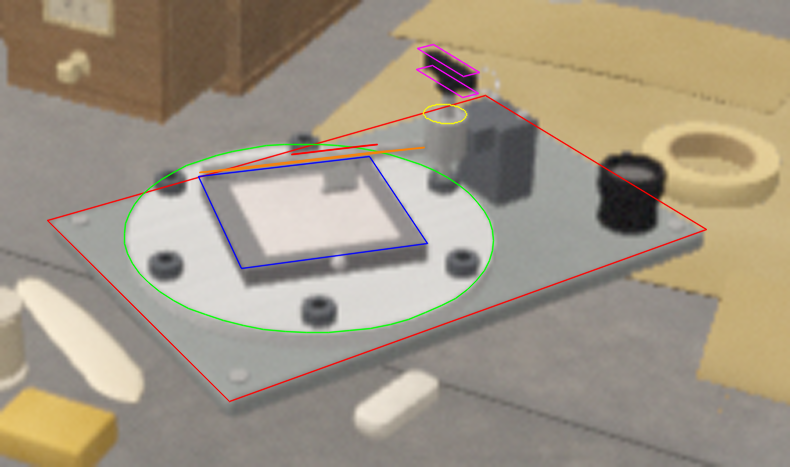

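View pics/ov_side.png

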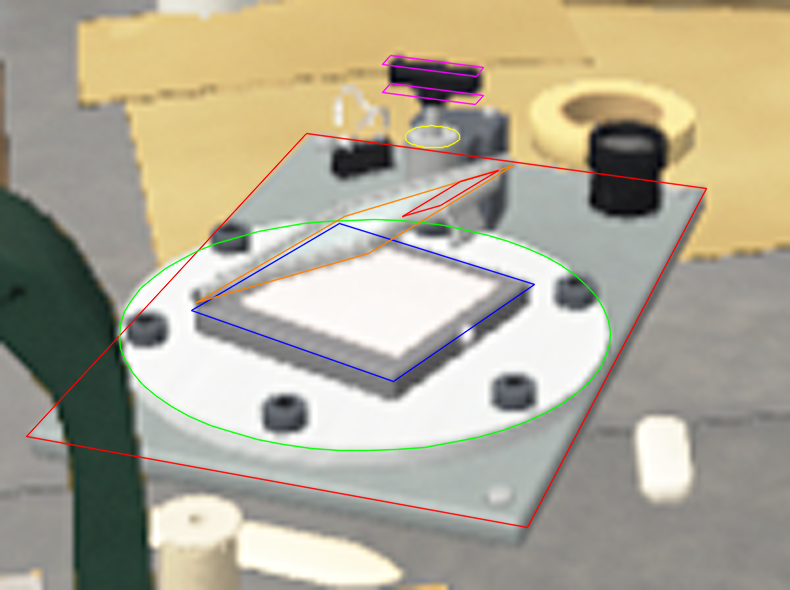

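Run:
```python
from model import *
np.set_printoptions(precision=3,suppress=True)
A=[]
for n in ['scene','side']:
    d=np.load(f'pics/{n}0.npz'); P=cloud(d); m=(d['range_z']>0); A.append(P[m])
A=np.vstack(A); k=(A[:,2]>.06)&(A[:,0]>.1)&(A[:,0]<.9)&(A[:,1]>-.4)&(A[:,1]<.8)&(A[:,2]<.6)
A=A[k]
for x in np.arange(.1,.9,.1):
    print('x%.1f'%x,[ (lambda q: '%.2f'%q.max() if len(q)>3 else '-')(A[(A[:,0]>=x)&(A[:,0]<x+.1)&(A[:,1]>=y)&(A[:,1]<y+.1),2]) for y in np.arange(-.4,.8,.1)])
R=readout.state()['eef_rot']; p=np.load('p.npy')
print(LL(p,.5,[.112,0,.005]),LL(p,0,[.112,0,.005]))
dl=np.array([.45,.0,.30])-[.279,.668,.247]; print(R.T@dl/.05)
```

```text
x0.1 ['-', '-', '-', '-', '-', '0.58', '0.58', '-', '-', '-', '-', '-', '-']
x0.2 ['-', '-', '-', '-', '-', '-', '-', '-', '-', '-', '0.43', '0.40', '-']
x0.3 ['-', '-', '-', '-', '-', '-', '-', '-', '-', '-', '0.56', '0.40', '-']
x0.4 ['-', '0.07', '0.12', '0.11', '-', '-', '-', '-', '-', '-', '-', '-', '-']
x0.5 ['-', '-', '0.12', '0.10', '0.10', '-', '0.25', '0.25', '-', '-', '0.23', '-', '-']
x0.6 ['-', '-', '-', '-', '-', '-', '0.38', '0.39', '0.08', '-', '0.23', '-', '-']
x0.7 ['0.14', '0.14', '0.14', '0.12', '0.11', '-', '0.09', '0.39', '0.38', '-', '0.23', '-', '-']
x0.8 ['0.14', '0.14', '0.14', '0.12', '0.16', '0.16', '0.08', '0.25', '0.09', '-', '-', '-', '-']
[ 0.489 -0.032  0.103] [ 0.476 -0.023  0.05 ]
[ -8.307 -11.01   -1.04 ]
```

Call:
{"name": "servo_tool", "arguments": {
  "jaw": [1, 1, 1, 1, 1],
  "dp": [
    [-0.4, -0.6, -0.09],
    [-0.69, -0.92, -0.09],
    [-0.69, -0.92, -0.09],
    [-0.69, -0.92, -0.09],
    [-0.69, -0.92, -0.09]
  ],
  "roll": [0, 0, 0, 0, 0]
}}

```text
time: 0.78
position: [0.3431, 0.4085, 0.2708]
eef_rot: [[-0.923, 0.386, 0.0], [0.386, 0.923, -0.0], [-0.0, -0.0, -1.0]]
contact_force: [0.7, 0.2, -1.1]
opening: 0.0853
```

Call:
{"name": "servo_tool", "arguments": {
  "jaw": [1, 1, 1, 1, 1],
  "dp": [
    [-0.69, -0.92, -0.09],
    [-0.69, -0.92, -0.09],
    [-0.69, -0.92, -0.09],
    [-0.69, -0.92, -0.09],
    [-0.69, -0.92, -0.09]
  ],
  "roll": [0, 0, 0, 0, 0]
}}

```text
time: 1.4
position: [0.4134, 0.13, 0.2936]
eef_rot: [[-0.923, 0.385, 0.0], [0.385, 0.923, 0.0], [-0.0, 0.0, -1.0]]
contact_force: [1.4, -0.9, 0.7]
opening: 0.0854
```

Call:
{"name": "servo_tool", "arguments": {
  "jaw": [1, 1, 1, 1, 1],
  "dp": [
    [-0.55, -0.85, 0],
    [-0.55, -0.85, 0],
    [-0.55, -0.85, 0],
    [0, 0, 0],
    [0, 0, 0]
  ],
  "roll": [0, 0, 0.8, 0.8, 0.7]
}}

```text
time: 2.02
position: [0.4401, -0.0186, 0.2932]
eef_rot: [[-0.847, 0.532, -0.0], [0.532, 0.847, -0.0], [0.0, -0.0, -1.0]]
contact_force: [0.6, -0.0, 0.9]
opening: 0.0855
```

Run:
```python
from h import *
print(readout.state()['position'])
d=shot('wrist','wrist1'); print(d['view'])
```

```text
[ 0.4400829  -0.01862641  0.29324071]
[[ 5.32186178e-01  8.46626804e-01  9.63195308e-04 -2.19647347e-01]
 [ 8.03156013e-01 -5.05219831e-01  3.15742523e-01 -4.18311974e-01]
 [ 2.67802708e-01 -1.67260210e-01 -9.48844419e-01  3.01501516e-01]
 [ 0.00000000e+00  0.00000000e+00  0.00000000e+00  1.00000000e+00]]
```

View pics/wrist1.png

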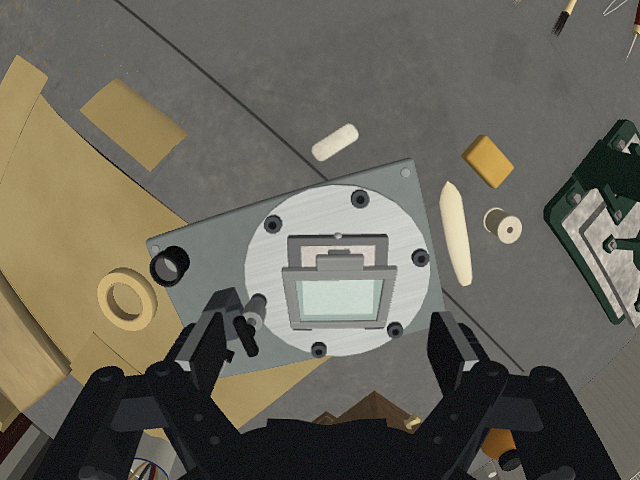

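The wrist view shows the plate holder around (338,285), lid lip around (340,260), pin handle around (246,335), loupe (170,266).

```bash
cat >> model.py <<'E'
def projw(d,P):
    q=P@d['view'][:3,:3].T+d['view'][:3,3]; K=d['camera_matrix']
    rr=np.hypot(q[...,0],q[...,1]); th=np.arctan2(rr,q[...,2]); k=th/rr
    return np.stack([q[...,0]*k*K[0,0]+K[0,2],q[...,1]*k*K[1,1]+K[1,2]],-1)
def overw(p,a,n,out,r0,r1,c0,c1,draw=True,hz=0.0):
    d=np.load(f'pics/{n}.npz'); s=min(790/(c1-c0),590/(r1-r0))
    im=cv2.resize(np.ascontiguousarray(d['color'][r0:r1,c0:c1,::-1]),None,fx=s,fy=s,interpolation=cv2.INTER_CUBIC)
    def line(W,col):
        W=np.vstack([np.linspace(W[i],W[(i+1)%len(W)],8) for i in range(len(W))])
        q=((projw(d,W)-[c0,r0]+.5)*s).astype(np.int32); cv2.polylines(im,[q],True,col,1,cv2.LINE_AA)
    sq=lambda x,y,z:np.array([[-x,-y,z],[x,-y,z],[x,y,z],[-x,y,z]])
    if draw:
        line(TT(p,sq(.11,.17,.014)),(0,0,255))
        t=np.linspace(0,2*np.pi,60); line(TT(p,np.stack([.11*np.cos(t),.05+.11*np.sin(t),0*t+.026],-1)),(0,255,0))
        line(HH(p,sq(.055,.055,.014)),(255,0,0))
        line(TT(p,sq(.023,.006,.114+hz)+[0,-.048,0]),(255,0,255))
        line(LL(p,a,[[0,-.055,0],[.107,-.055,0],[.107,.055,0],[0,.055,0]]),(0,128,255))
        line(LL(p,a,[[.103,-.022,.005],[.125,-.022,.005],[.125,.022,.005],[.103,.022,.005]]),(0,0,255))
    cv2.imwrite(f'pics/{out}.png',im); return s
E
python3 - <<'E'
from model import *
p=np.load('p.npy')
print(overw(p,.5,'wrist1','w1c',150,370,140,450,False),overw(p,.5,'wrist1','w1o',150,370,140,450))
E
```

```text
2.5483870967741935 2.5483870967741935
```

View pics/w1c.png

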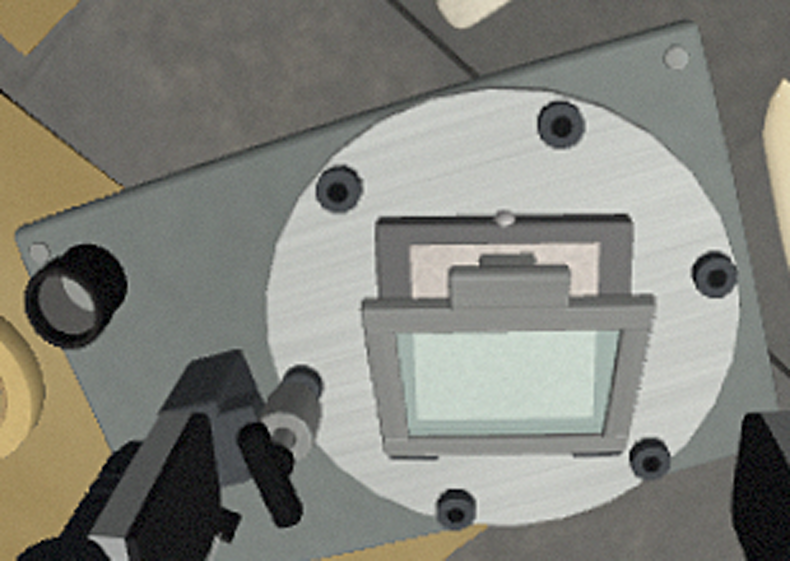

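View pics/w1o.png

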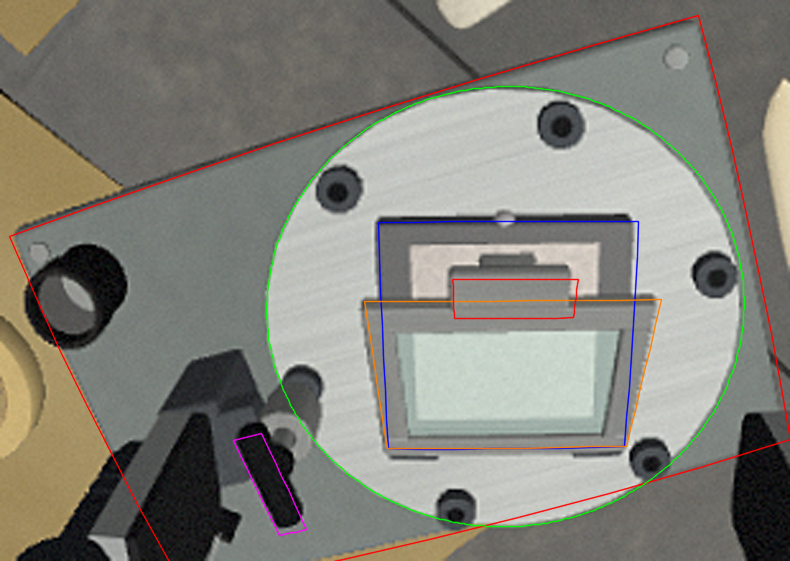

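Run:
```python
from model import *
np.set_printoptions(precision=4,suppress=True)
p=np.load('p.npy'); s=readout.state(); R=s['eef_rot']; P=s['position']
for a in [.6,.5,.4,.3,.2,.1,.05,0]:
    dc=min(.125,(.110*np.cos(a)+.011)/np.cos(a)); c=LL(p,a,[.110,0,.005]); c[2]=.0445+dc*np.sin(a)+.005*np.cos(a)+.017
    print(a,c,'units from now',R.T@(c-P)/.05)
```

```text
0.6 [ 0.4959 -0.036   0.1353] units from now [-1.1372  0.2925  3.1584]
0.5 [ 0.4907 -0.0327  0.1246] units from now [-1.0138  0.2921  3.371 ]
0.4 [ 0.4862 -0.03    0.1136] units from now [-0.9092  0.2917  3.5919]
0.3 [ 0.4826 -0.0277  0.1022] units from now [-0.8244  0.2914  3.82  ]
0.2 [ 0.4799 -0.026   0.0905] units from now [-0.7604  0.2912  4.0541]
0.1 [ 0.4781 -0.0249  0.0786] units from now [-0.7177  0.2911  4.2925]
0.05 [ 0.4775 -0.0246  0.0725] units from now [-0.7045  0.291   4.4129]
0 [ 0.4772 -0.0243  0.0665] units from now [-0.6968  0.291   4.5338]
```

Call:
{"name": "servo_tool", "arguments": {
  "jaw": [0, 0, 0, 0, 0],
  "dp": [
    [-0.5, 0.15, 0.5],
    [-0.5, 0.14, 0.9],
    [0, 0, 0.9],
    [0, 0, 0.3],
    [0, 0, 0]
  ],
  "roll": [0, 0, 0, 0, 0]
}}

```text
time: 2.7
position: [0.4897, -0.0315, 0.1629]
eef_rot: [[-0.849, 0.528, -0.002], [0.528, 0.849, 0.0], [0.002, -0.001, -1.0]]
contact_force: [0.1, -0.2, 0.5]
opening: 0.0002
```

Run:
```python
from h import *
for n in ['wrist','side']: d=shot(n,n+'2')
d=np.load('pics/side2.npz'); cv2.imwrite('pics/side2c.png',cv2.resize(d['color'][150:315,230:430,::-1],None,fx=3.5,fy=3.5,interpolation=cv2.INTER_CUBIC))
```

```text
(no output)
```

View pics/wrist2.png

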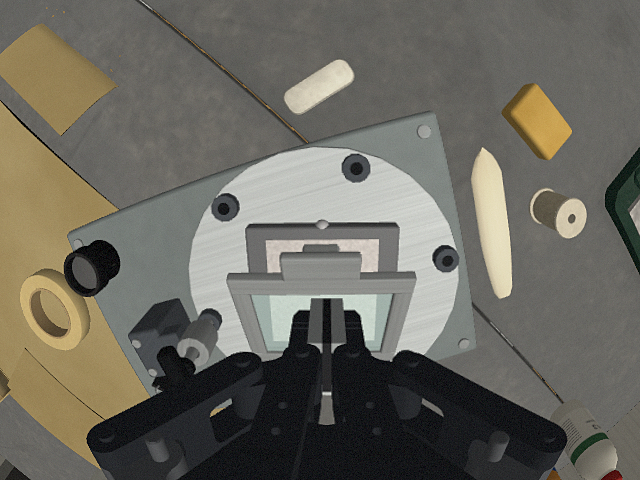

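View pics/side2c.png

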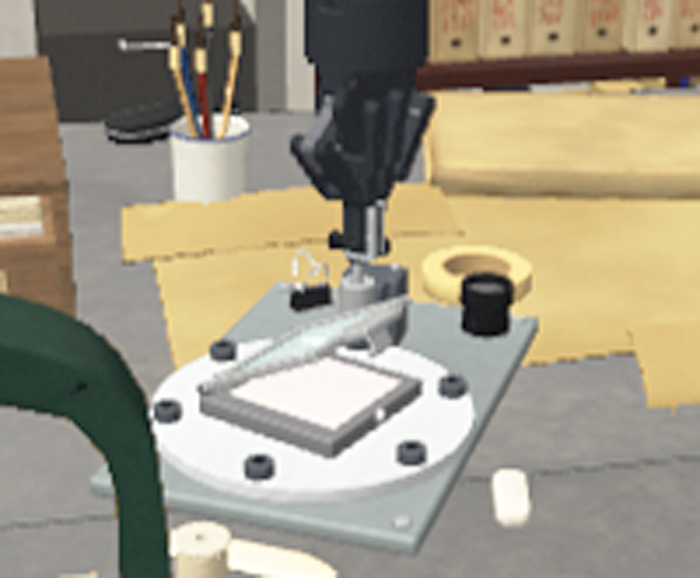

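Run:
```python
from model import *
p=np.load('p.npy'); d=np.load('pics/wrist2.npz'); s=readout.state()
for a in [.4,.5,.6]:
    print(a,projw(d,LL(p,a,[[.103,-.022,.005],[.125,-.022,.005],[.125,.022,.005],[.103,.022,.005],[.112,0,.005],[.107,-.055,0],[.107,.055,0]])).round(1).tolist())
P=s['position'];R=s['eef_rot']
for z in [.017,.03,.04,.05,.055]: print(z,projw(d,P+R@[0,0,z]).round(1),projw(d,P+R@[.011,0,z]).round(1))
```

```text
0.4 [[286.2, 271.7], [283.3, 243.2], [364.5, 243.2], [361.9, 271.7], [323.9, 260.6], [231.6, 260.5], [416.7, 260.4]]
0.5 [[285.0, 285.9], [281.4, 260.7], [366.2, 260.7], [363.0, 285.9], [323.9, 276.2], [228.5, 274.0], [419.8, 274.0]]
0.6 [[283.9, 301.9], [279.7, 281.1], [367.7, 281.1], [364.0, 301.9], [323.8, 294.1], [225.6, 289.5], [422.5, 289.5]]
0.017 [325.9 320.3] [325.9 297.9]
0.03 [326.  306.4] [325.9 285.1]
0.04 [326.  296.9] [326.  276.4]
0.05 [326.  288.3] [326.  268.5]
0.055 [326.1 284.3] [326.  264.9]
```

Call:
{"name": "servo_tool", "arguments": {
  "jaw": [0, 0, 0, 0],
  "dp": [
    [0, 0, 0.5],
    [0, 0, 0.2],
    [0, 0, 0.1],
    [0, 0, 0]
  ],
  "roll": [0, 0, 0, 0]
}}

```text
time: 3.3
position: [0.4907, -0.0317, 0.1237]
eef_rot: [[-0.849, 0.528, 0.001], [0.528, 0.849, 0.0], [-0.001, 0.0, -1.0]]
contact_force: [0.0, 0.5, 0.9]
opening: -0.0002
```

Call:
{"name": "servo_tool", "arguments": {
  "jaw": [0, 0, 0],
  "dp": [
    [0, 0, 0.08],
    [0.03, 0, 0.08],
    [0, 0, 0]
  ],
  "roll": [0, 0, 0]
}}

```text
time: 3.68
position: [0.489, -0.0308, 0.1151]
eef_rot: [[-0.849, 0.528, -0.0], [0.528, 0.849, 0.0], [0.0, -0.0, -1.0]]
contact_force: [0.1, 0.1, 1.1]
opening: 0.0001
```

Call:
{"name": "servo_tool", "arguments": {
  "jaw": [0, 0, 0, 0],
  "dp": [
    [0.04, 0, 0.1],
    [0.04, 0, 0.1],
    [0.04, 0, 0.1],
    [0, 0, 0]
  ],
  "roll": [0, 0, 0, 0]
}}

```text
time: 4.18
position: [0.4835, -0.0276, 0.0998]
eef_rot: [[-0.849, 0.528, -0.001], [0.528, 0.849, 0.0], [0.001, -0.001, -1.0]]
contact_force: [-0.5, -0.4, 0.3]
opening: 0.0003
```

Run:
```python
from h import *
d=shot('wrist','wrist3'); print(readout.state()['contact_force'])
```

```text
[-0.56329804 -0.17916129 -0.08671568]
```

View pics/wrist3.png

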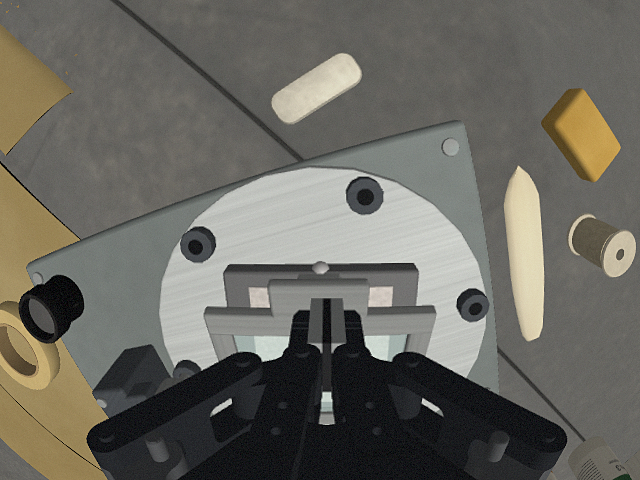

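Run:
```python
from model import *
p=np.load('p.npy'); d=np.load('pics/wrist3.npz')
for a in [.2,.28,.35,.45]:
    print(a,projw(d,LL(p,a,[[.125,-.022,.005],[.125,.022,.005],[.107,-.055,0],[.107,.055,0]])).round(1).tolist())
```

```text
0.2 [[273.3, 269.4], [373.0, 269.4], [211.7, 293.4], [435.5, 293.4]]
0.28 [[270.6, 284.1], [375.4, 284.1], [207.5, 304.9], [439.6, 304.9]]
0.35 [[268.3, 299.4], [377.5, 299.4], [203.8, 316.4], [443.1, 316.5]]
0.45 [[265.1, 325.0], [380.3, 325.1], [198.9, 335.3], [447.8, 335.4]]
```

Call:
{"name": "servo_tool", "arguments": {
  "jaw": [0, 0, 0, 0, 0],
  "dp": [
    [0.03, 0, 0.1],
    [0.02, 0, 0.1],
    [0.02, 0, 0.1],
    [0.01, 0, 0.1],
    [0, 0, 0]
  ],
  "roll": [0, 0, 0, 0, 0]
}}

```text
time: 4.85
position: [0.4805, -0.0256, 0.0798]
eef_rot: [[-0.849, 0.528, -0.001], [0.528, 0.849, -0.0], [0.0, -0.0, -1.0]]
contact_force: [-0.1, 0.6, 0.6]
opening: 0.0001
```

Call:
{"name": "servo_tool", "arguments": {
  "jaw": [0, 0, 0, 0, 0],
  "dp": [
    [0.01, 0, 0.08],
    [0, 0, 0.08],
    [0, 0, 0.06],
    [0, 0, 0.06],
    [0, 0, 0]
  ],
  "roll": [0, 0, 0, 0, 0]
}}

```text
time: 5.48
position: [0.4803, -0.0254, 0.0664]
eef_rot: [[-0.849, 0.528, 0.0], [0.528, 0.849, 0.0], [-0.0, 0.0, -1.0]]
contact_force: [-1.4, 1.4, 4.1]
opening: -0.0
```

Call:
{"name": "servo_tool", "arguments": {
  "jaw": [0, 0, 0],
  "dp": [
    [0, 0, 0.03],
    [0, 0, 0.03],
    [0, 0, 0]
  ],
  "roll": [0, 0, 0]
}}

```text
time: 5.85
position: [0.4803, -0.0254, 0.0656]
eef_rot: [[-0.849, 0.529, 0.001], [0.529, 0.849, 0.001], [-0.0, 0.002, -1.0]]
contact_force: [-4.2, 1.4, 29.5]
opening: 0.0
```

Run:
```python
from model import *
d=shot('wrist','wrist4'); p=np.load('p.npy'); s=readout.state(); print(s['contact_force'],s['position'])
for a in [0,.05,.1]:
    print(a,projw(d,LL(p,a,[[.125,-.022,.005],[.125,.022,.005],[.107,-.055,0],[.107,.055,0]])).round(1).tolist())
```

```text
[-4.11249232  0.60959798 29.02573298] [ 0.48035549 -0.02538024  0.06562043]
0 [[269.5, 278.7], [374.8, 278.5], [203.9, 308.9], [441.6, 308.5]]
0.05 [[267.5, 285.9], [376.7, 285.7], [200.5, 314.7], [444.8, 314.4]]
0.1 [[265.3, 294.3], [378.6, 294.1], [197.2, 321.3], [448.1, 321.0]]
```

View pics/wrist4.png

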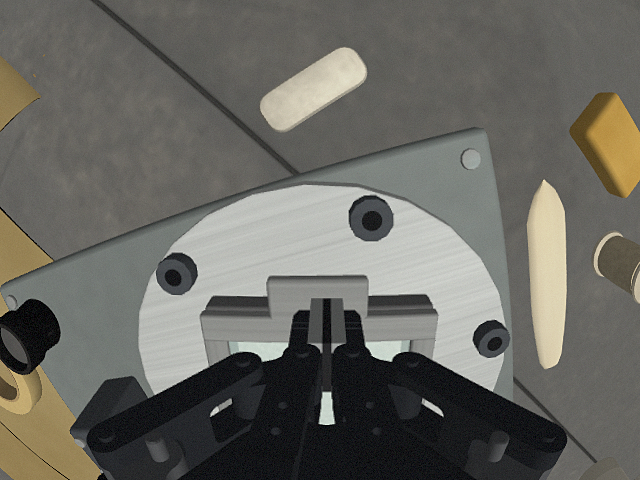

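Call:
{"name": "servo_tool", "arguments": {
  "jaw": [0, 0, 0, 1, 1],
  "dp": [
    [0, 0, -0.2],
    [0, 0, -0.9],
    [0, 0, -0.9],
    [-0.4, -0.85, -0.8],
    [-0.4, -0.85, -0.5]
  ],
  "roll": [0, 0, 0, 0, 0]
}}

```text
time: 6.52
position: [0.4701, -0.1193, 0.2302]
eef_rot: [[-0.851, 0.526, 0.003], [0.526, 0.851, -0.0], [-0.003, 0.001, -1.0]]
contact_force: [0.1, 0.7, -0.4]
opening: 0.0359
```

Call:
{"name": "servo_tool", "arguments": {
  "jaw": [1, 1, 1, 1, 1],
  "dp": [
    [0, 0, 0],
    [0, 0, 0],
    [0, 0, 0],
    [0, 0, 0],
    [0, 0, 0]
  ],
  "roll": [-0.8, -0.9, -0.9, -0.9, -0.7]
}}

```text
time: 7.15
position: [0.469, -0.1186, 0.228]
eef_rot: [[-0.966, 0.259, -0.0], [0.259, 0.966, -0.0], [0.0, -0.0, -1.0]]
contact_force: [1.0, -0.9, -1.1]
opening: 0.0853
```

Run:
```python
from model import *
np.set_printoptions(precision=4,suppress=True)
d=shot('wrist','wrist5'); p=np.load('p.npy'); s=readout.state(); print(s['contact_force'],s['position'],s['eef_rot'])
print(overw(p,0.0,'wrist5','w5o',150,450,140,500))
for n in ['side','scene']: shot(n,n+'5')
overlay(p,0,'ov5',('side5','scene5'))
```

```text
[ 0.4448 -0.214  -0.5428] [ 0.469  -0.1187  0.2281] [[-0.9662  0.2577 -0.0004]
 [ 0.2577  0.9662 -0.    ]
 [ 0.0004 -0.0001 -1.    ]]
1.9666666666666666
```

View pics/w5o.png

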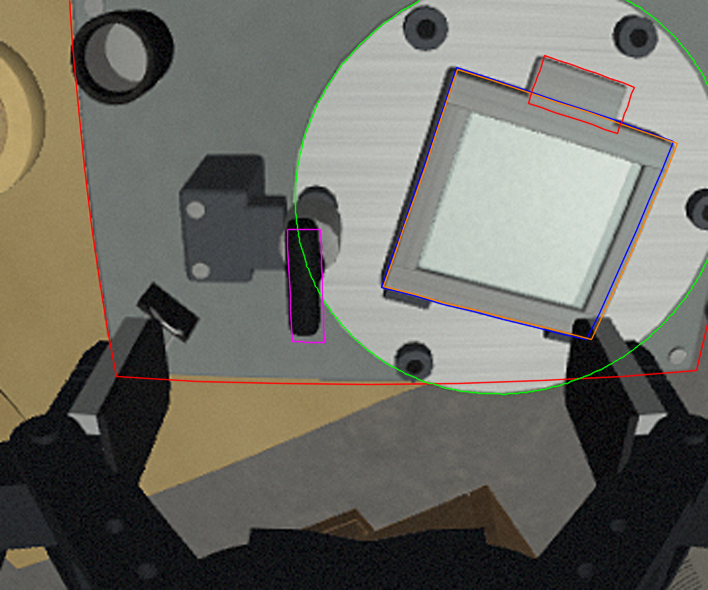

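View pics/wrist5.png

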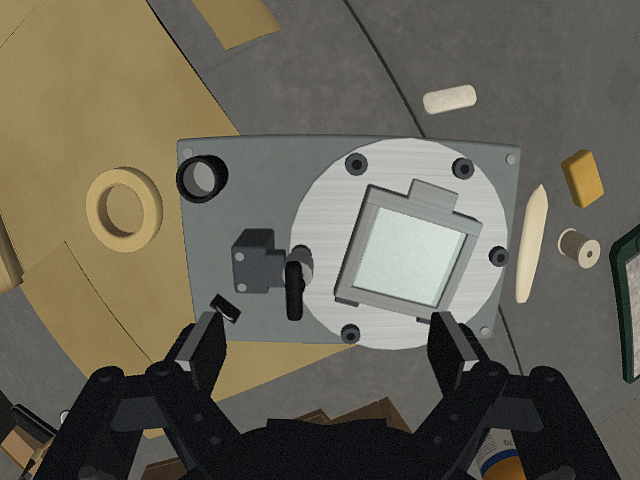

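View pics/ov5_side.png

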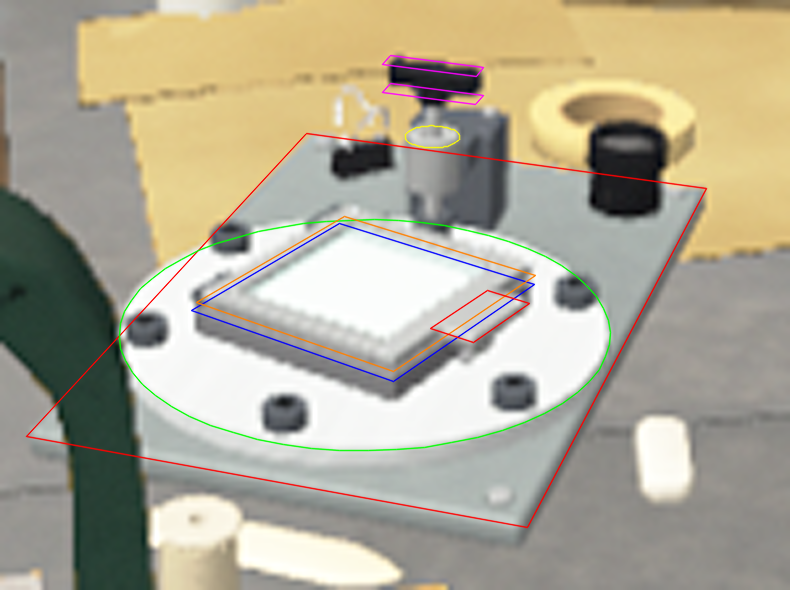

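Call:
{"name": "servo_tool", "arguments": {
  "jaw": [1, 1, 1, 1, 1],
  "dp": [
    [-0.38, -0.22, 0.4],
    [-0.38, -0.22, 0.7],
    [0, 0, 0.7],
    [0, 0, 0.4],
    [0, 0, 0.1]
  ],
  "roll": [0, 0, 0, 0, 0]
}}

```text
time: 7.92
position: [0.4994, -0.1496, 0.1119]
eef_rot: [[-0.965, 0.261, -0.003], [0.261, 0.965, 0.0], [0.003, -0.0, -1.0]]
contact_force: [0.4, 0.3, -0.4]
opening: 0.0855
```

Run:
```python
from model import *
d=shot('wrist','wrist6'); print(readout.state()['position'])
```

```text
[ 0.49967098 -0.14966397  0.11226425]
```

View pics/wrist6.png

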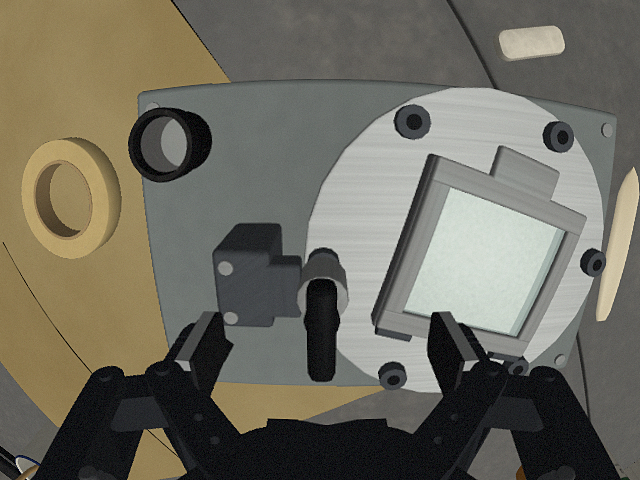

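Call:
{"name": "servo_tool", "arguments": {
  "jaw": [1, 0.5, 0, 0, 0],
  "dp": [
    [0, 0, 0.13],
    [0, 0, 0],
    [0, 0, 0],
    [0, 0, 0],
    [0, 0, 0]
  ],
  "roll": [0, 0, 0, 0, 0]
}}

```text
time: 8.6
position: [0.4999, -0.152, 0.1073]
eef_rot: [[-0.965, 0.261, 0.0], [0.261, 0.965, -0.003], [-0.001, -0.003, -1.0]]
contact_force: [-1.6, -0.5, 10.9]
opening: 0.0126
```

Call:
{"name": "servo_tool", "arguments": {
  "jaw": [0, 0, 0],
  "dp": [
    [0, 0, 0],
    [0, 0, 0],
    [0, 0, 0]
  ],
  "roll": [0, 0, 0]
}}

```text
time: 8.98
position: [0.5, -0.1518, 0.1074]
eef_rot: [[-0.965, 0.262, 0.001], [0.262, 0.965, -0.002], [-0.001, -0.002, -1.0]]
contact_force: [-1.6, -5.0, 5.4]
opening: 0.0122
```

Call:
{"name": "servo_tool", "arguments": {
  "jaw": [0, 0, 0, 0, 0],
  "dp": [
    [0, -0.03, -0.05],
    [0, 0, -0.08],
    [0, 0, -0.08],
    [0, 0, -0.08],
    [0, 0, 0]
  ],
  "roll": [0, 0, 0, 0, 0]
}}

```text
time: 9.6
position: [0.4999, -0.1518, 0.1214]
eef_rot: [[-0.966, 0.26, 0.0], [0.26, 0.966, -0.001], [-0.001, -0.001, -1.0]]
contact_force: [1.4, -5.6, -6.2]
opening: 0.012
```

Call:
{"name": "servo_tool", "arguments": {
  "jaw": [0, 0, 0, 0],
  "dp": [
    [0, 0, -0.06],
    [0, 0, -0.06],
    [0, 0, -0.02],
    [0, 0, 0]
  ],
  "roll": [0, 0, 0, 0]
}}

```text
time: 10.1
position: [0.4998, -0.1517, 0.1277]
eef_rot: [[-0.966, 0.26, 0.0], [0.26, 0.966, -0.001], [-0.0, -0.001, -1.0]]
contact_force: [1.4, -5.9, -11.8]
opening: 0.0119
```

Run:
```python
from model import *
p=np.load('p.npy')
print({k:readout.state()[k] for k in ('position','contact_force','opening')})
for n in ['wrist','side','scene']: d=shot(n,n+'7')
overlay(p,0,'ov7',('side7','scene7'))
```

```text
{'position': array([ 0.49982813, -0.15174123,  0.12772093]), 'contact_force': array([  1.40091543,  -5.86109872, -11.81459366]), 'opening': 0.011949900503797004}
```

View pics/wrist7.png

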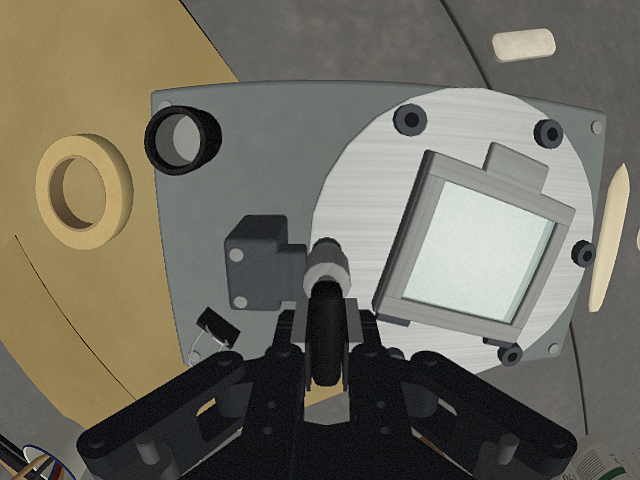

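View pics/ov7_side.png

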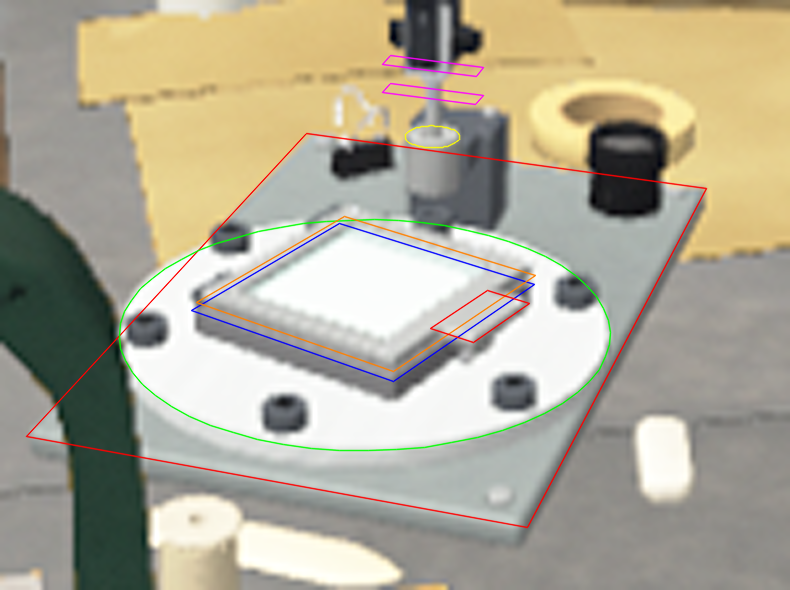

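Call:
{"name": "servo_tool", "arguments": {
  "jaw": [0, 0, 0, 0],
  "dp": [
    [0, 0, -0.02],
    [0, 0, -0.01],
    [0, 0, 0],
    [0, 0, 0]
  ],
  "roll": [0, 0, 0, 0]
}}

```text
time: 10.75
position: [0.4998, -0.1518, 0.1279]
eef_rot: [[-0.966, 0.26, -0.0], [0.26, 0.966, -0.002], [-0.0, -0.002, -1.0]]
contact_force: [3.8, -6.4, -23.4]
opening: 0.0119
```

Run:
```python
from model import *
print({k:readout.state()[k] for k in ('position','contact_force','opening','time')})
d=shot('side','side8'); a=np.load('pics/side5.npz')
# vertical shift of handle ends (template match of free ends of the bar)
g=lambda c:cv2.cvtColor(c,cv2.COLOR_RGB2GRAY)
A=g(a['color']);B=g(d['color'])
t=A[214:226,322:330]; r=cv2.matchTemplate(B[195:230,315:345],t,cv2.TM_CCOEFF_NORMED); print(np.unravel_index(r.argmax(),r.shape),r.max(),'orig',(19,7))
p=np.load('p.npy'); print(proj(d,TT(p,np.array([[0,-.048,.107],[0,-.048,.127]]))))
for n in ['scene']: shot(n,n+'8')
```

```text
{'position': array([ 0.49979455, -0.1517659 ,  0.12793656]), 'contact_force': array([  3.84107047,  -6.38877779, -23.41972253]), 'opening': 0.011896841466334034, 'time': 10.75}
(np.int64(13), np.int64(19)) 0.71563816 orig (19, 7)
[[331.72264087 219.71955875]
 [331.79812064 212.18187278]]
```

View pics/side8.png

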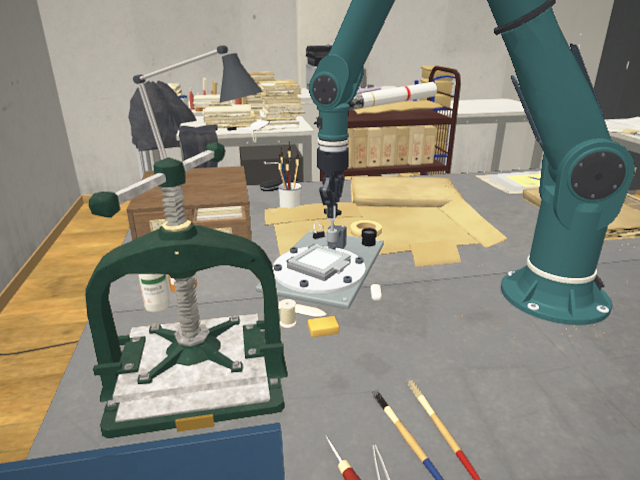

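View pics/scene8.png

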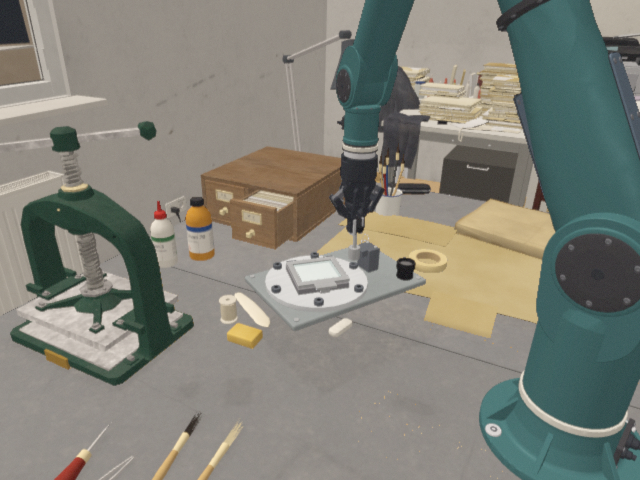

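Call:
{"name": "servo_tool", "arguments": {
  "jaw": [0, 0, 0, 0],
  "dp": [
    [0, 0, 0.01],
    [0, 0, 0],
    [0, 0, 0],
    [0, 0, 0]
  ],
  "roll": [0, 0, 0, 0]
}}

```text
time: 11.35
position: [0.4998, -0.1517, 0.1279]
eef_rot: [[-0.966, 0.26, -0.0], [0.26, 0.966, -0.002], [-0.0, -0.002, -1.0]]
contact_force: [3.9, -6.6, -19.2]
opening: 0.012
```

Run:
```python
from h import *
print({k:readout.state()[k] for k in ('position','contact_force','opening','time')})
print(arm.job_done())
```

```text
{'position': array([ 0.49984078, -0.1517274 ,  0.12785665]), 'contact_force': array([  3.87237929,  -6.64557425, -19.21507609]), 'opening': 0.011961454674702728, 'time': 11.35}
the job is handed in; nothing more can be done
None
```

I shut the lid, then gripped the T-handle and pulled the index pin up to its stop. I handed the job in at 11.35 s with the gripper still holding it; the hand-in gave no verdict.

- **Lid:** I pressed the lip down along its arc with the closed fingertips. They stopped at the height expected for a shut lid, and the force rose to about 29 N with almost no further movement. Wrist and side pictures taken after I let go showed the lid lying flat. They still showed it flat while the pin was up.
- **Pin:** The gripper rose 20.5 mm (z 107.4 to 127.9 mm) with the opening steady at 12 mm on the 12 mm bar. At the end more pull no longer moved it and the force went up to 23 N, so it was on the stop. I then eased off slightly and held it with 19 N and no sign of slip.
- **Loose things:** None looked moved in the last pictures, but I only judged this by eye.
- **Check that failed:** An automatic image match meant to measure how far the handle rose found the wrong spot. I relied on the gripper height, the force and an estimate of about 19 mm by eye from the side picture.
- **Disagreement:** A sideways force of about 6.6 N stayed on the grip. The gripper closed about 2 mm off centre, and my small correction did not remove the force.

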